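# Set the shelf-life wheel to the plus mark and lock it

## Robot

A 6-joint arm with a two-finger parallel gripper is mounted at the origin on a cart in front of the work surface, level with it; the furniture and walls round the work are solid. World frame = base frame: x ahead of the robot, y to its left, z up, the work surface at z = 0. Lengths are in m, angles in rad, forces in N, time in s.
With the tool pointing down it reaches from about 0.275 to 0.875 m from the base axis. Payload 12.5 kg.
Tool frame: the origin (TCP) lies midway between the tips of the shut fingers; the grasp point (between the pads) lies arm.tcp_to_grasp behind it (arm.tcp_to_grasp is the distance from the TCP to the grasp point, in m); z points along the fingers, y is the line along which they close (so a half turn about z gives the same grasp; the last joint's range is limited). The gripper opens to 85 mm and grips with 20 to 120 N. Pads are 22 mm wide; open, the fingers measure 114 mm over their backs; the gripper's body (76 mm by 85 mm) begins 54 mm behind the grasp point. The pads swing forward as they close: fully open they stand 13 mm farther back than shut.
Start: joints at [-1.358, 0.351, 1.652, -0, 1.139, -0.085], TCP at [0.161, -0.526, 0.231] pointing down, gripper open.
Joint ranges: [-2.75, 2.75], [-0.79, 2.1], [0.01, 2.65], [-1.57, 4.71], [0.07, 3.14], [-2.87, 2.87]. Speed limits (rad/s): [2.22, 2.22, 2.79, 3.14, 3.14, 3.14].

## Interface

Orientations are given as a 3x3 rotation matrix whose columns are the frame's x, y, z axes.
In Python, from plant import arm gives the robot as it stands.
- The arm moves only by the tool jog_arm, never from a script. Its argument "targets" is a list of rows, each an object with "dp": the shift along the world's x, y, z in m, a list of three; "rotation": the turn, a rotation vector about the world's x, y, z in degrees, a list of three; "gripper": the opening, from 0 (shut) to 1 (fully open). A call has 1 to 12 rows; each row shifts and turns the commanded pose from where the row before left it; what a row does not reach is not made up. A row lasts 1/10 s, in which the tool goes at most 50 mm and 8.59 degrees, less where a joint would pass 70% of its speed; a pose out of reach is approached as far as the arm can. A call is refused whole if a number of a shift passes 0.05 or a number of a turn 8.59, either way. A call with a gripper value outside its range is refused whole. The fingers move at their own pace and stop on an object; "grip_force" is the grip in N (left out, the last holds). Time passes only in rows, so rows that do not move let the fingers close. It gives the time, the measured TCP pose, the force, the opening and the grip force at its end, in the units of the state.
- arm.get_obs(): the state, without advancing time (a new reading comes with each control period).
- arm.grab_frame(name): name is "side" or "top" or "wrist"; returns a dict with "color" (480x640x3 uint8, blue, green, red), "z_map" (480x640 float32, m along the optical axis (not along the pixel's ray), 0 where there is no reading), "mtx" (3x3 intrinsics, pixels), "k1" (the pictures are not rectified: a ray, as slopes to the right and down, at radius r is drawn at 1 + k1 r^2 times it, then the intrinsics apply), "R" (3x3) and "t" (3): a world point X has camera coordinates R X + t; the wrist camera has in their place "mount" (4x4, takes a point from camera to tool coordinates, whose origin is the TCP and whose axes are the flange's). Camera axes: x right, y down, z forward; pixel columns grow to the right and rows downward; lengths in m; the calibration is good to about 2 mm. A picture is of the moment at which its call begins: read the wrist's pose just before it.
- arm.hand_in(): hands the job in; it is judged then, once.
The state is a dict: "clock": time; "joint_positions": joint angles; "qd": joint speeds; "effort": joint torques, N m; "ee_pos": TCP position; "tool_rot": TCP orientation; "force": force on the tool from outside, world axes, zero at the start; "wrist_torque": the same for the moment, N m; "grip_width": opening from 0.0 (shut) to 1.0 (fully open); "grip_force": force on a finger pad.
Only numpy, scipy, OpenCV 4.12 (cv2) and the standard library are available. Lean on these libraries where they do the work, as an engineer would, in place of code of your own. Each camera call takes 0.05 s, during which the arm holds its last target. There are 200 camera calls.

## Task

On the grey wheel fixture, press a closed fingertip lightly on the smooth open face of the metal wheel and drag it round until the plus-shaped mark stands in the middle of the black window; then push the black lock tab fully home toward the wheel, so that the wheel is held with the plus in the window. The wheel floats on springs and its parts are delicate: never load the fixture with more than 20 N, and leave the label roll, thermometer and red marker where they are.

Things in the scene. Friction and masses are not known exactly. Their poses are not given: they have to be found in the camera images.
- fixture: grey fixture fixed to the table, base plate 14 mm thick, from x = -150 to +100 mm, 190 mm wide. Origin on the table under the wheel's axis; x points from the lock tab over the wheel to the window, z up. A flat steel bezel (radius 63 to 91 mm, top at z = 38 mm) surrounds the wheel. Never more than 20 N on any part of the fixture, wheel and lock included.
- wheel_centre (a point): on the wheel's vertical axis at the nominal height of its face, 31 mm above the table. The face is a smooth brushed disc of radius 61 mm, nothing to grip. It turns endlessly both ways against 0.2 N m of friction (4.5 N of drag at 45 mm) and stays where left. It wobbles: at 45 mm the face is up to 1.6 mm higher or lower than nominal, turning with the wheel.
- plus_mark (a point): centre of the flat dark plus (20 mm) on the wheel, 46 mm from its axis; turns with it. Other marks: bars and a dot, 60 degrees apart. Pressed, the wheel sinks straight down on springs: after the first 1.5 N by about 0.1 mm per N. Friction of fingertip on face is not known well (roughly 0.7 to 1.1); too light a press slips.
- window (a point): centre of the window in the black bridge, 54 mm from the wheel's axis along fixture +x, at face height. The opening is 44 mm along fixture x, 26 mm along y; the plus is in its middle when on the line from the axis through this point. The bridge spans x = +19 to +92, y = -37 to +37 mm of the fixture, top at 46 mm: keep fingers clear of it.
- lock_tab (a point): centre of the outer face (facing fixture -x) of the upright black lock tab, 28 mm wide, 9 thick, 14 to 52 mm above the table; the point is 33 mm up. Pushed to fixture +x it slides in with 2.5 N of friction; its round nose enters a notch of the wheel's rim and pulls a wheel up to 4 degrees off to the middle, for some more N; if farther off it stops short.
- lock (a joint): travel of the lock in m: 0 drawn out, 0.018 fully home, against a stiff rubber buffer (about 6 N per mm).
- label_roll: white roll of labels standing on end, 68 mm across, 50 mm high; bystander. Origin under its centre.
- thermometer: yellow hand-held instrument lying flat, 140 x 68 x 23 mm; bystander. Origin under its centre, x along its length.
- marker_red: red and white marker pen lying flat, 138 x 19 x 18 mm; bystander. Origin under its centre, x along its length.

How it is judged:
By the outcome, as a careful person would: the job done as asked, in the order asked, and still so for the second after the job is handed in, with the robot touching nothing.
It also fails if it takes over 72 s, if anything falls off the work surface, if the arm or the gripper's body presses on something with over 40 N, if the wrist force passes 120 N, or if a joint passes its speed limit or range.

## Working session

There is one attempt and no reset: what is moved stays moved. The work goes in short steps, Python scripts to look and compute and a tool call to move; the robot and the scene stay as the last step left them, time stands still between calls to the robot, and variables do not carry over. Pictures are saved under pics/ and viewed, at most 10 in all, crops included, and the job is handed in when it is done.

Besides the shell and the picture viewer there is one more tool, called after ">>>" as name(argument=value, ...) on one line, values as JSON. jog_arm: Moves the arm, as the interface text tells. Its arguments: {"type":"object","properties":{"targets":{"type":"array"},"grip_force":{"type":"number"}},"required":["targets"]}

```bash
mkdir -p pics; ls
python3 - <<'E'
from plant import arm
import cv2,numpy as np
o=arm.get_obs();print(o['clock'],o['ee_pos'],o['force'],arm.tcp_to_grasp)
for n in('top','side'):
    f=arm.grab_frame(n);cv2.imwrite(f'pics/{n}0.png',f['color']);np.savez(f'{n}0.npz',**f)
    print(n,f['mtx'].tolist(),f['k1'],f['R'].tolist(),f['t'])
E
```

```text
pics
0.0 [ 0.16131756 -0.52545026  0.23073223] [0.87116426 0.14675556 0.09564345] 0.0187
top [[588.313625389377, 0.0, 323.41572139613186], [0.0, 588.313625389377, 238.46665685515396], [0.0, 0.0, 1.0]] -0.1180050610084816 [[0.02070117773972086, -0.9992983875741214, 0.03121207830231227], [-0.9868685505605053, -0.02542587268323131, -0.15951172029949412], [0.16019339922355239, -0.027500138000695444, -0.9867024968323261]] [0.11978364 0.5032716  1.00787133]
side [[523.9825848853881, 0.0, 319.32534303251833], [0.0, 523.9825848853881, 245.51557149863345], [0.0, 0.0, 1.0]] -0.04144089973346149 [[-0.8454629578784126, -0.5339550448022894, 0.009186783205799734], [-0.2657744550825934, 0.40578106962629307, -0.8744745065229128], [0.4632022515932274, -0.7417774151746106, -0.48498447444824205]] [0.51717917 0.14267423 0.84452191]
```

View pics/top0.png

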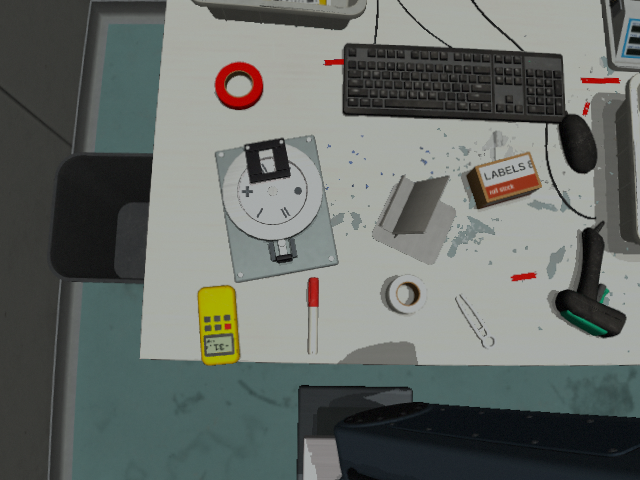

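View pics/side0.png

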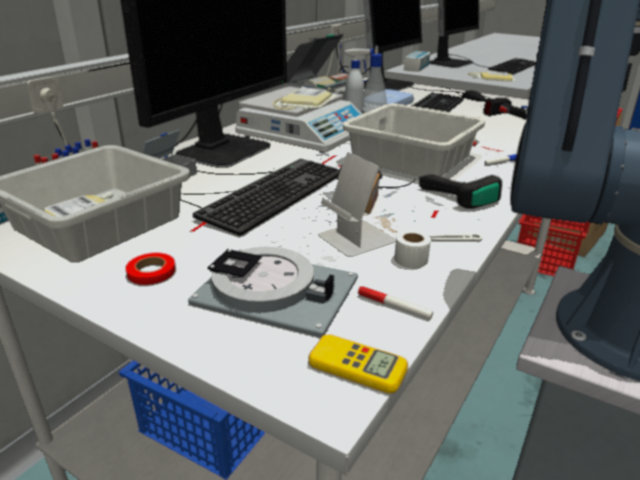

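The top view shows the wheel hub near (273,190), the plus at (247,190), the window at (267,160), the lock tab at (283,250), and the thermometer, marker and roll near row 300. Next I cast rays for these points.

```bash
cat > h.py <<'E'
import numpy as np,cv2
def cam(f,obs=None):
    K=np.asarray(f['mtx']);k=float(f['k1'])
    if 'mount' in f:
        M=np.asarray(f['mount']);T=np.eye(4);T[:3,:3]=obs['tool_rot'];T[:3,3]=obs['ee_pos'];T=T@M
        return K,k,T[:3,:3],T[:3,3]
    R=np.asarray(f['R']);return K,k,R.T,-R.T@np.asarray(f['t'])
def ray(c,uv):
    K,k,R,C=c
    n=cv2.undistortPoints(np.float64(uv).reshape(-1,1,2),K,np.array([k,0,0,0.]))[:,0]
    return C,np.c_[n,np.ones(len(n))]@R.T
def plane(c,uv,z):
    C,d=ray(c,uv);return C+d*((z-C[2])/d[:,2])[:,None]
def proj(c,X):
    K,k,R,C=c;rv=cv2.Rodrigues(R.T)[0]
    return cv2.projectPoints(np.float64(X).reshape(-1,1,3),rv,-R.T@C,K,np.array([k,0,0,0.]))[0][:,0]
def tri(c1,u1,c2,u2):
    A=np.zeros((3,3));b=np.zeros(3)
    for c,u in((c1,u1),(c2,u2)):
        C,d=ray(c,[u]);d=d[0]/np.linalg.norm(d[0]);P=np.eye(3)-np.outer(d,d);A+=P;b+=P@C
    return np.linalg.solve(A,b)
E
python3 - <<'E'
from h import *
f=dict(np.load('top0.npz'));c=cam(f);s=dict(np.load('side0.npz'));cs=cam(s)
print('base corners',plane(c,[(216,150),(314,135),(338,264),(238,281)],.014).round(4).tolist())
# white wheel+bezel blob
g=f['color'];print('hub,plus,win',plane(c,[(273,190),(247,191),(267,160)],.031).round(4).tolist())
print('dot',plane(c,[(298,190),(261,213),(285,211)],.031).round(4).tolist())
print('tab',plane(c,[(283,248)],.05).round(4))
print('by',plane(c,[(219,326),(314,278),(313,353),(405,294)],.02).round(3).tolist())
print('tri plus',tri(c,(247,191),cs,(277,287)))
cv2.imwrite('pics/crop.png',np.hstack([cv2.resize(g[125:290,205:345],None,fx=3,fy=3,interpolation=2),cv2.resize(s['color'][235:335,185:365],(380,495),interpolation=2)]))
E
```

```text
base corners [[0.6665, 0.3349, 0.014], [0.7009, 0.1525, 0.014], [0.4582, 0.1034, 0.014], [0.423, 0.2827, 0.014]]
hub,plus,win [[0.5883, 0.2245, 0.031], [0.5852, 0.2716, 0.031], [0.6445, 0.2376, 0.031]]
dot [[0.5895, 0.1792, 0.031], [0.5451, 0.2446, 0.031], [0.5499, 0.2015, 0.031]]
tab [[0.4798 0.2022 0.05  ]]
by [[0.342, 0.312, 0.02], [0.431, 0.146, 0.02], [0.298, 0.145, 0.02], [0.406, -0.018, 0.02]]
tri plus [0.56104408 0.25937336 0.03943847]
```

View pics/crop.png

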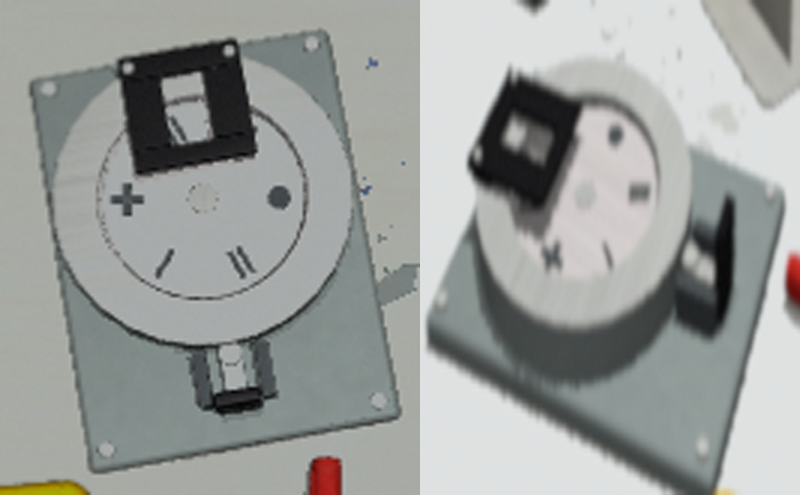

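The crop confirms the hub at about (272.7,191), the plus at (247.3,191.7), the window at the top and the tab top edge at about (284,258). The fixture centre is about (0.587, 0.224) with a yaw of about 11.8°. The plus has to turn roughly 80° clockwise. Next I close the gripper and move over for a closer wrist view.

>>> jog_arm(targets=[{"dp": [0.01, 0.02, 0.01], "gripper": 0}, {"dp": [0.02, 0.04, 0.01], "gripper": 0}, {"dp": [0.02, 0.045, 0.01], "gripper": 0}, {"dp": [0.02, 0.045, 0], "gripper": 0}, {"dp": [0.02, 0.045, 0], "gripper": 0}, {"dp": [0.02, 0.045, 0], "gripper": 0}, {"dp": [0.02, 0.045, 0], "gripper": 0}, {"dp": [0.02, 0.045, 0], "gripper": 0}, {"dp": [0.02, 0.045, 0], "gripper": 0}, {"dp": [0.02, 0.045, 0], "gripper": 0}, {"dp": [0.02, 0.045, 0], "gripper": 0}, {"dp": [0.02, 0.045, 0], "gripper": 0}])

```text
$.targets[0]: bad value
```

>>> jog_arm(targets=[{"dp": [0.02, 0.045, 0], "gripper": 0}, {"dp": [0.02, 0.045, 0], "gripper": 0}, {"dp": [0.02, 0.045, 0], "gripper": 0}, {"dp": [0.02, 0.04, 0], "gripper": 0}, {"dp": [0.01, 0.02, 0], "gripper": 0}, {"dp": [0, 0, 0], "gripper": 0}, {"dp": [0, 0, 0], "gripper": 0}, {"dp": [0, 0, 0], "gripper": 0}])

```text
$.targets[0]: bad value
```

Run:
```python
from plant import arm
from h import *
o=arm.get_obs();f=arm.grab_frame('wrist');cv2.imwrite('pics/w1.png',f['color']);np.savez('w1.npz',**f,ee_pos=o['ee_pos'],tool_rot=o['tool_rot'])
print(o['clock'],o['ee_pos'],o['tool_rot'].round(3).tolist(),np.round(o['force'],2),o['joint_positions'],o['grip_width']);print(np.round(f['mount'],3).tolist())
c=cam(f,o);print(proj(c,[(.5873,.224,.031),(.5852,.2716,.031),(.64,.235,.046),(.47,.2,.052)]))
```

```text
0.1 [ 0.16136263 -0.52550727  0.23084334] [[0.956, 0.293, -0.0], [0.293, -0.956, 0.001], [0.0, -0.001, -1.0]] [ 0.48 -0.42  0.92] [-1.35758315e+00  3.51159812e-01  1.65231080e+00  4.43305649e-05
  1.13911422e+00 -8.46140345e-02] 0.9987152254988292
[[-0.0, -0.955, -0.297, 0.075], [1.0, 0.0, -0.001, -0.001], [0.001, -0.297, 0.955, -0.143], [0.0, 0.0, 0.0, 1.0]]
[[2034.90866331 2059.33418721]
 [2700.55970879 2627.65363255]
 [4731.74457118 5322.19151725]
 [1041.45834126  844.14347032]]
```

View pics/w1.png

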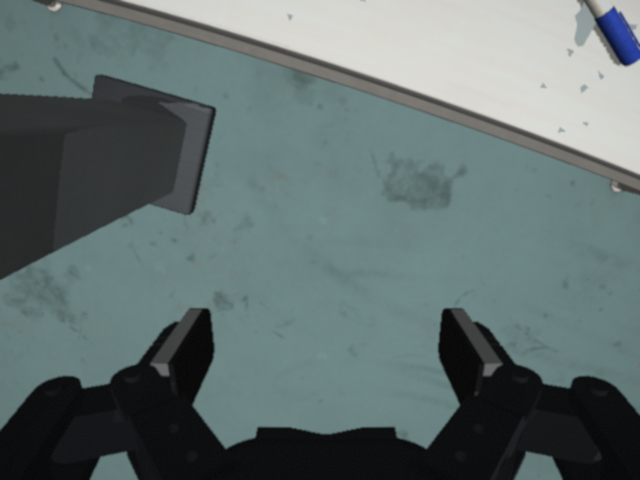

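The rows were refused because they lacked a rotation. The picture shows only the floor and the table edge, since the arm has not moved. I resend the rows with a rotation.

>>> jog_arm(targets=[{"dp": [0.01, 0.02, 0.01], "rotation": [0, 0, 0], "gripper": 0}, {"dp": [0.02, 0.04, 0.01], "rotation": [0, 0, 0], "gripper": 0}, {"dp": [0.02, 0.045, 0.01], "rotation": [0, 0, 0], "gripper": 0}, {"dp": [0.022, 0.045, 0], "rotation": [0, 0, 0], "gripper": 0}, {"dp": [0.022, 0.045, 0], "rotation": [0, 0, 0], "gripper": 0}, {"dp": [0.022, 0.045, 0], "rotation": [0, 0, 0], "gripper": 0}, {"dp": [0.022, 0.045, 0], "rotation": [0, 0, 0], "gripper": 0}, {"dp": [0.022, 0.045, 0], "rotation": [0, 0, 0], "gripper": 0}, {"dp": [0.022, 0.045, 0], "rotation": [0, 0, 0], "gripper": 0}, {"dp": [0.022, 0.045, 0], "rotation": [0, 0, 0], "gripper": 0}])

```text
clock: 1.15
ee_pos: [0.3654, -0.1046, 0.2614]
tool_rot: [[0.956, 0.293, 0.001], [0.293, -0.956, -0.0], [0.0, 0.0, -1.0]]
force: [1.2, -1.2, 0.7]
grip_width: -0.004
grip_force: 0.0
```

>>> jog_arm(targets=[{"dp": [0.022, 0.045, 0], "rotation": [0, 0, 0], "gripper": 0}, {"dp": [0.022, 0.045, 0], "rotation": [0, 0, 0], "gripper": 0}, {"dp": [0.022, 0.045, 0], "rotation": [0, 0, 0], "gripper": 0}, {"dp": [0.022, 0.045, 0], "rotation": [0, 0, 0], "gripper": 0}, {"dp": [0.022, 0.045, 0], "rotation": [0, 0, 0], "gripper": 0}, {"dp": [0.022, 0.045, 0], "rotation": [0, 0, 0], "gripper": 0}, {"dp": [0.02, 0.035, 0], "rotation": [0, 0, 0], "gripper": 0}, {"dp": [0.01, 0.01, 0], "rotation": [0, 0, 0], "gripper": 0}, {"dp": [0, 0, 0], "rotation": [0, 0, 0], "gripper": 0}, {"dp": [0, 0, 0], "rotation": [0, 0, 0], "gripper": 0}])

```text
clock: 2.15
ee_pos: [0.5263, 0.2076, 0.2608]
tool_rot: [[0.956, 0.294, -0.001], [0.294, -0.956, -0.0], [-0.001, 0.0, -1.0]]
force: [0.2, 0.5, -0.0]
grip_width: -0.002
grip_force: 0.0
```

```bash
cat > look.py <<'E'
import sys
from plant import arm
from h import *
n=sys.argv[1]
o=arm.get_obs();f=arm.grab_frame('wrist');cv2.imwrite(f'pics/{n}.png',f['color']);np.savez(f'{n}.npz',**f,ee_pos=o['ee_pos'],tool_rot=o['tool_rot'])
print(o['clock'],o['ee_pos'],o['tool_rot'].round(3).tolist(),np.round(o['force'],2),np.round(o['joint_positions'],3),o['grip_width'])
c=cam(f,o);print(proj(c,[(.5873,.224,.031),(.5852,.2716,.031),(.64,.235,.031),(.47,.2,.052)]).round(1).tolist())
E
python3 look.py w2
```

```text
2.15 [0.52632261 0.20755968 0.2608231 ] [[0.956, 0.294, -0.001], [0.294, -0.956, -0.0], [-0.001, 0.0, -1.0]] [ 0.22  0.47 -0.05] [ 0.293  0.352  1.574 -0.     1.217  1.566] -0.0019095196537535213
[[329.1, 131.5], [278.7, 118.2], [334.8, 69.9], [316.9, 261.1]]
```

View pics/w2.png

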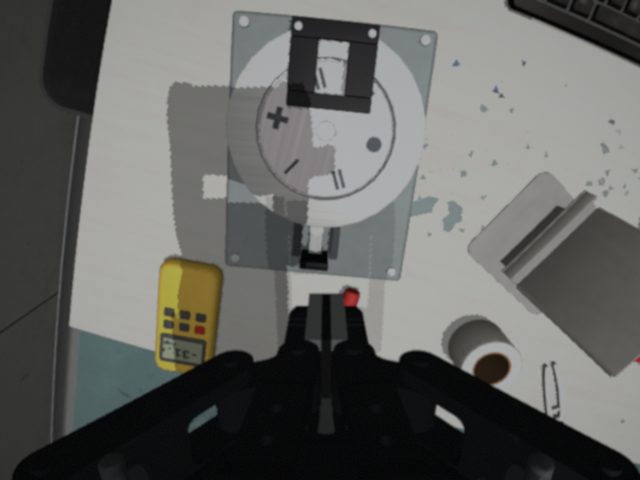

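In the wrist view the hub is at (326,131), the plus at (278,118), the tab at about (314,260) and the dot at (374,144). This agrees with the predictions to about 2 mm. I triangulate to refine.

Run:
```python
from h import *
t=dict(np.load('top0.npz'));c=cam(t);w=dict(np.load('w2.npz'));cw=cam(w,w)
for n,a,b in(('hub',(272.7,191),(326,131)),('plus',(247.3,191.7),(278,118.5)),('dot',(298,190.8),(374,144.5))):
    print(n,tri(c,a,cw,b).round(4),plane(c,[a],.031)[0].round(4),plane(cw,[b],.031)[0].round(4))
pb=plane(cw,[(233,12),(437,33),(400,279),(226,265)],.014);print(pb.round(4).tolist())
# scale-free: dark pixels of tab in wrist
g=w['color'].max(2)[240:275,295:335];print('\n'.join(' '.join('%3d'%v for v in r[::2]) for r in g[::2]))
print(plane(cw,[(314,252),(314,270)],.052).round(4).tolist(), plane(c,[(284.3,258.3)],.052).round(4))
```

```text
hub [0.587  0.226  0.0276] [0.5864 0.225  0.031 ] [0.5869 0.2269 0.031 ]
plus [0.5847 0.2719 0.0278] [0.5839 0.271  0.031 ] [0.5848 0.2721 0.031 ]
dot [0.5886 0.1797 0.0275] [0.588  0.1792 0.031 ] [0.5884 0.1807 0.031 ]
[[0.6635, 0.3385, 0.014], [0.7012, 0.1556, 0.014], [0.4626, 0.1053, 0.014], [0.4232, 0.2882, 0.014]]
 36  36  34  80 115 117 103 108 152 158 157 155 156 144 117 117 103  65  54  68
 35  37  35  83 112 117  90 115 155 158 158 154 156 140 119 116  88  58  57  70
 36  35  33  65 100 108  76 122 155 157 157 153 155 134 117 114  91  58  58  70
 36  35  35  57  70  77  69 125 156 157 157 153 154 124 110 117 102  58  61  72
 37  35  36  56  56  56  60 125 155 157 155 152 153 109  99 114  88  52  63  70
 35  35  36  38  15  16  33  88 125 138 150 144 133  90  64  70  65  51  64  71
 36  35  36  29   7   6  17  57  70  76  93  91  78  48  10  12  40  54  66  70
 38  36  38  21   6   8   4   8  14  15  22  27  32  18   7   4  41  65  67  70
 54  53  54  21   5   4   9   6   9   7   8   6   4   7   6   6  43  69  68  69
 67  68  55  17   6   5   8   3   6   3   4   6   4   6   6   2  52  88  76  77
 68  68  48  10   7   7   5   9   6   7   7   5   9   4   6   4  58 111 112 112
 67  68  47  14   8  12  22  22  24  21  19  17  14  12  10   9  57 114 119 120
 74  84  61  11  14  18  30  32  34  35  36  36  35  36  35  32  59 114 119 120
105 109  63  11   9  16  24  26  27  29  29  31  35  36  39  37  61 114 118 118
118 117  92  59  46  42  43  39  36  33  28  26  26  27  29  29  64 114 118 118
112 112 112 108 104 104 104  97  94  90  83  81  79  70  64  56  88 118 118 116
137 131 131 128 127 120 119 119 117 115 117 115 113 112 110 108 112 115 115 115
162 162 167 162 165 165 158 162 162 157 162 155 148 144 142 138 134 127 121 119
[[0.478, 0.2053, 0.052], [0.4604, 0.2001, 0.052]] [[0.4614 0.1993 0.052 ]]
```

>>> jog_arm(targets=[{"dp": [0.01, -0.004, -0.02], "rotation": [0, 0, 8], "gripper": 0}, {"dp": [0.01, -0.004, -0.04], "rotation": [0, 0, 8], "gripper": 0}, {"dp": [0.01, -0.004, -0.04], "rotation": [0, 0, 8], "gripper": 0}, {"dp": [0.007, -0.0024, -0.04], "rotation": [0, 0, 8], "gripper": 0}, {"dp": [0, 0, -0.04], "rotation": [0, 0, 8], "gripper": 0}, {"dp": [0, 0, -0.02], "rotation": [0, 0, 0], "gripper": 0}, {"dp": [0, 0, -0.01], "rotation": [0, 0, 0], "gripper": 0}, {"dp": [0, 0, 0], "rotation": [0, 0, 0], "gripper": 0}, {"dp": [0, 0, 0], "rotation": [0, 0, 0], "gripper": 0}, {"dp": [0, 0, 0], "rotation": [0, 0, 0], "gripper": 0}])

```text
clock: 3.2
ee_pos: [0.5645, 0.1936, 0.0528]
tool_rot: [[0.544, 0.839, 0.002], [0.839, -0.544, 0.001], [0.002, 0.002, -1.0]]
force: [-0.2, -0.7, -0.7]
grip_width: -0.002
grip_force: 0.0
```

>>> jog_arm(targets=[{"dp": [-0.001, 0, -0.006], "rotation": [0, 0, 0], "gripper": 0}, {"dp": [0, 0, -0.005], "rotation": [0, 0, 0], "gripper": 0}, {"dp": [0, 0, -0.004], "rotation": [0, 0, 0], "gripper": 0}, {"dp": [0, 0, -0.002], "rotation": [0, 0, 0], "gripper": 0}, {"dp": [0, 0, 0], "rotation": [0, 0, 0], "gripper": 0}, {"dp": [0, 0, 0], "rotation": [0, 0, 0], "gripper": 0}, {"dp": [0, 0, 0], "rotation": [0, 0, 0], "gripper": 0}])

```text
clock: 3.9
ee_pos: [0.5629, 0.1936, 0.0344]
tool_rot: [[0.544, 0.839, 0.0], [0.839, -0.544, 0.0], [0.0, 0.0, -1.0]]
force: [0.2, 0.6, -0.0]
grip_width: -0.004
grip_force: 0.0
```

>>> jog_arm(targets=[{"dp": [0, 0, -0.001], "rotation": [0, 0, 0], "gripper": 0}, {"dp": [0, 0, -0.0005], "rotation": [0, 0, 0], "gripper": 0}, {"dp": [0, 0, -0.0005], "rotation": [0, 0, 0], "gripper": 0}, {"dp": [0, 0, 0], "rotation": [0, 0, 0], "gripper": 0}, {"dp": [0, 0, 0], "rotation": [0, 0, 0], "gripper": 0}])

```text
clock: 4.4
ee_pos: [0.5628, 0.1935, 0.0324]
tool_rot: [[0.544, 0.839, 0.0], [0.839, -0.544, -0.0], [-0.0, 0.0, -1.0]]
force: [-0.5, -1.0, 4.3]
grip_width: -0.001
grip_force: 1.8
```

>>> jog_arm(targets=[{"dp": [0, 0, -0.0003], "rotation": [0, 0, 0], "gripper": 0}, {"dp": [0, 0, -0.0003], "rotation": [0, 0, 0], "gripper": 0}, {"dp": [0, 0, 0], "rotation": [0, 0, 0], "gripper": 0}, {"dp": [0, 0, 0], "rotation": [0, 0, 0], "gripper": 0}, {"dp": [0, 0, 0], "rotation": [0, 0, 0], "gripper": 0}])

```text
clock: 4.9
ee_pos: [0.5628, 0.1934, 0.0319]
tool_rot: [[0.544, 0.839, -0.0], [0.839, -0.544, -0.0], [-0.0, 0.0, -1.0]]
force: [-2.5, -2.6, 5.7]
grip_width: 0.001
grip_force: 3.4
```

Run:
```python
from plant import arm
import numpy as np
o=arm.get_obs();p=o['ee_pos'];print(p,o['force'],o['joint_positions'][5])
c=np.array([.587,.2255]);v=p[:2]-c;print(np.hypot(*v),np.degrees(np.arctan2(v[1],v[0]))-11.85)
for st in range(14):
    a=np.radians(-6);R=np.array([[np.cos(a),-np.sin(a)],[np.sin(a),np.cos(a)]]);n=R@v;print((n-v).round(4).tolist());v=n
```

```text
[0.56279926 0.19343599 0.03192023] [-2.48404589 -2.57949883  5.66776187] 0.8279102366090997
0.040171832516690605 -138.8941677272564
[-0.0032, 0.0027]
[-0.0029, 0.003]
[-0.0026, 0.0033]
[-0.0022, 0.0036]
[-0.0018, 0.0038]
[-0.0014, 0.004]
[-0.001, 0.0041]
[-0.0006, 0.0042]
[-0.0001, 0.0042]
[0.0003, 0.0042]
[0.0007, 0.0041]
[0.0012, 0.004]
[0.0016, 0.0039]
[0.002, 0.0037]
```

>>> jog_arm(targets=[{"dp": [0, 0, -0.0003], "rotation": [0, 0, 0], "gripper": 0}, {"dp": [-0.001, 0.0009, -0.0002], "rotation": [0, 0, -2], "gripper": 0}, {"dp": [-0.0016, 0.0014, 0], "rotation": [0, 0, -3], "gripper": 0}, {"dp": [-0.0015, 0.0014, 0], "rotation": [0, 0, -3], "gripper": 0}, {"dp": [-0.0014, 0.0015, 0], "rotation": [0, 0, -3], "gripper": 0}])

```text
clock: 5.4
ee_pos: [0.5578, 0.1982, 0.0317]
tool_rot: [[0.695, 0.719, 0.001], [0.719, -0.695, -0.001], [0.0, 0.001, -1.0]]
force: [-1.6, -7.2, 9.6]
grip_width: -0.004
grip_force: 4.3
```

>>> jog_arm(targets=[{"dp": [-0.0021, 0.0018, 0], "rotation": [0, 0, -4], "gripper": 0}, {"dp": [-0.0017, 0.0022, 0], "rotation": [0, 0, -4], "gripper": 0}, {"dp": [-0.0015, 0.0023, 0], "rotation": [0, 0, -4], "gripper": 0}])

```text
clock: 5.7
ee_pos: [0.5525, 0.2047, 0.0317]
tool_rot: [[0.83, 0.558, 0.001], [0.558, -0.83, -0.0], [0.001, 0.001, -1.0]]
force: [0.3, -5.3, 7.4]
grip_width: -0.002
grip_force: 4.0
```

```bash
python3 look.py w3
python3 - <<'E'
from plant import arm
from h import *
f=arm.grab_frame('top');g=f['color'][125:290,205:345]
cv2.imwrite('pics/t3.png',np.hstack([cv2.resize(g,None,fx=2.4,fy=2.4,interpolation=2),cv2.resize(cv2.imread('pics/w3.png'),(460,396))[:,:]]))
E
```

```text
5.7 [0.55254634 0.20472265 0.03174703] [[0.83, 0.558, 0.001], [0.558, -0.83, -0.0], [0.001, 0.001, -1.0]] [ 0.31 -5.28  7.44] [ 2.760e-01  6.840e-01  1.677e+00 -1.000e-03  7.790e-01  1.256e+00] -0.002076581009950162
[[337.0, 217.3], [224.7, 150.6], [397.0, 76.8], [228.7, 483.4]]
```

View pics/t3.png

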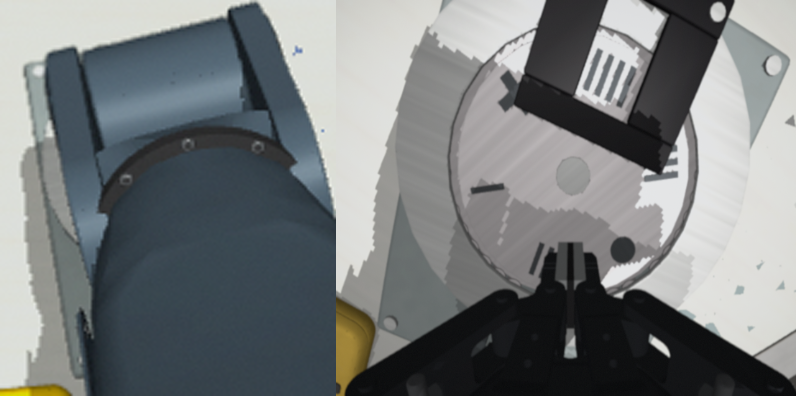

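The top view is blocked by the arm. The wrist view shows the plus just reaching the bridge edge, the dot at about (399,302), the single bar at about (210,228) and the hub at (328,213). I work out the wheel angle from those.

Run:
```python
from h import *
w=dict(np.load('w3.npz'));c=cam(w,w)
P=plane(c,[(328.3,213.3),(399.3,301.8),(210,228)],.031)[:,:2];print(P.round(4).tolist())
for p in P[1:]:
    d=p-P[0];print(np.hypot(*d),np.degrees(np.arctan2(d[1],d[0]))-11.85)
p=w['ee_pos'][:2]
for h in(P[0],np.array([.587,.2255])):
    d=p-h;print('tip',np.hypot(*d),np.degrees(np.arctan2(d[1],d[0]))%360-11.85)
```

```text
[[0.5867, 0.2276], [0.5724, 0.1832], [0.5568, 0.2619]]
0.046623566766391907 -119.81710915881406
0.04550568766328337 119.22683458985676
tip 0.0411265914483351 201.91987816965687
tip 0.04023373106728297 199.24216376137718
```

No slip so far: the wheel has turned about 21° and roughly 60° remain. I continue with slightly more press.

>>> jog_arm(targets=[{"dp": [0, 0, -0.0002], "rotation": [0, 0, 0], "gripper": 0}, {"dp": [-0.0018, 0.0031, 0], "rotation": [0, 0, -5], "gripper": 0}, {"dp": [-0.0015, 0.0032, 0], "rotation": [0, 0, -5], "gripper": 0}, {"dp": [-0.0012, 0.0034, 0], "rotation": [0, 0, -5], "gripper": 0}, {"dp": [-0.0009, 0.0034, 0], "rotation": [0, 0, -5], "gripper": 0}])

```text
clock: 6.3
ee_pos: [0.5471, 0.218, 0.0316]
tool_rot: [[0.971, 0.24, 0.001], [0.24, -0.971, -0.0], [0.001, 0.001, -1.0]]
force: [-0.8, -4.7, 8.2]
grip_width: 0.0
grip_force: 4.3
```

>>> jog_arm(targets=[{"dp": [-0.0006, 0.0035, -0.0001], "rotation": [0, 0, -5], "gripper": 0}, {"dp": [-0.0003, 0.0036, 0], "rotation": [0, 0, -5], "gripper": 0}, {"dp": [0, 0.0036, 0], "rotation": [0, 0, -5], "gripper": 0}, {"dp": [0.0003, 0.0036, 0], "rotation": [0, 0, -5], "gripper": 0}])

```text
clock: 6.7
ee_pos: [0.5465, 0.2324, 0.0315]
tool_rot: [[0.994, -0.107, 0.001], [-0.107, -0.994, -0.0], [0.001, -0.0, -1.0]]
force: [-1.3, -3.5, 7.7]
grip_width: 0.0
grip_force: 4.5
```

>>> jog_arm(targets=[{"dp": [0.0006, 0.0035, -0.0001], "rotation": [0, 0, -5], "gripper": 0}, {"dp": [0.0009, 0.0034, 0], "rotation": [0, 0, -5], "gripper": 0}, {"dp": [0.0012, 0.0034, 0], "rotation": [0, 0, -5], "gripper": 0}, {"dp": [0, 0, 0], "rotation": [0, 0, 0], "gripper": 0}, {"dp": [0, 0, 0], "rotation": [0, 0, 0], "gripper": 0}])

```text
clock: 7.2
ee_pos: [0.5494, 0.243, 0.0315]
tool_rot: [[0.934, -0.357, 0.002], [-0.357, -0.934, 0.001], [0.001, -0.001, -1.0]]
force: [-0.5, -1.9, 9.9]
grip_width: 0.0
grip_force: 4.4
```

```bash
python3 look.py w4
```

```text
7.2 [0.54942405 0.24301058 0.03150469] [[0.934, -0.357, 0.002], [-0.357, -0.934, 0.001], [0.001, -0.001, -1.0]] [-0.53 -1.86  9.88] [ 0.339  0.7    1.645 -0.     0.795  2.275] 0.00022959180757425445
[[337.6, 209.3], [225.0, 257.0], [254.1, 81.3], [491.1, 459.3]]
```

View pics/w4.png

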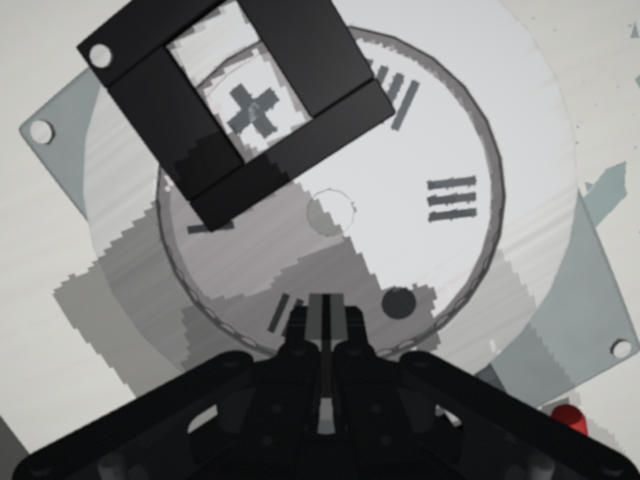

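The plus is in the window at about (252,111), with the hub at (331,213), the dot at (399,303) and the triple bar at (452,198). I compute what remains.

Run:
```python
from h import *
w=dict(np.load('w4.npz'));c=cam(w,w)
P=plane(c,[(331,213),(399,303),(252,111),(452,198)],.031)[:,:2];print(P.round(4).tolist())
for p in P[1:]:
    d=p-P[0];print(np.hypot(*d),np.degrees(np.arctan2(d[1],d[0]))-11.85)
d=P[2]-P[1];print('line',np.degrees(np.arctan2(d[1],d[0]))-11.85)
b=plane(c,[(79,47),(212,230),(394,112)],.046)[:,:2];print(b.round(4).tolist());d=b[0]-b[1];print('bridge yaw',np.degrees(np.arctan2(d[1],d[0])));m=(b[1]+b[2])/2
d=b[1]-b[2];print(np.degrees(np.arctan2(-d[0],d[1])), np.hypot(*d), 'hub from bridge front mid', m-19e-3*np.array([.9787,.2054]))
```

```text
[[0.5868, 0.2268], [0.5422, 0.2143], [0.6311, 0.2396], [0.5762, 0.1826]]
0.04638545364071524 -176.2261546721701
0.04612125632911671 4.305620719655584
0.045512037755232465 -115.41728191218525
line 4.038973648355444
[[0.6686, 0.2802], [0.5993, 0.2658], [0.6137, 0.1957]]
bridge yaw 11.743259887933991
11.614486230577565 0.07157592442054149 hub from bridge front mid [0.58787165 0.22683274]
```

>>> jog_arm(targets=[{"dp": [0.0007, 0.0015, 0], "rotation": [0, 0, -2.2], "gripper": 0}, {"dp": [0.0007, 0.0014, 0], "rotation": [0, 0, -2.2], "gripper": 0}, {"dp": [0, 0, 0], "rotation": [0, 0, 0], "gripper": 0}, {"dp": [0, 0, 0], "rotation": [0, 0, 0], "gripper": 0}])

```text
clock: 7.65
ee_pos: [0.5506, 0.2457, 0.0314]
tool_rot: [[0.904, -0.428, 0.001], [-0.428, -0.904, 0.0], [0.001, -0.001, -1.0]]
force: [-0.0, -3.0, 8.9]
grip_width: -0.003
grip_force: 4.6
```

```bash
python3 look.py w5
python3 - <<'E'
from h import *
w=dict(np.load('w5.npz'));c=cam(w,w);g=cv2.cvtColor(w['color'],6)
m=cv2.inRange(g,0,75);n,l,s,ce=cv2.connectedComponentsWithStats(m)
o=[]
for i in range(1,n):
    if 300<s[i,4]<2500:
        P=plane(c,[ce[i]],.031)[0,:2];d=P-[.5868,.2268];print(ce[i].round(1),s[i,4],P.round(4),np.hypot(*d).round(4),(np.degrees(np.arctan2(d[1],d[0]))-11.75).round(1))
E
```

```text
7.65 [0.55064634 0.24569477 0.0314487 ] [[0.904, -0.428, 0.001], [-0.428, -0.904, 0.0], [0.001, -0.001, -1.0]] [-0.04 -3.    8.88] [ 0.343  0.703  1.638 -0.     0.799  2.356] -0.0027141251607475
[[336.7, 208.7], [228.6, 264.4], [243.6, 87.8], [510.1, 448.6]]
[398.5 303.3] 791 [0.5412 0.2178] 0.0465 -180.6
```

The plus is within about 1° of the window line. Next I lift, go behind the tab and turn the tool to the fixture yaw.

>>> jog_arm(targets=[{"dp": [0, 0, 0.003], "rotation": [0, 0, 0], "gripper": 0}, {"dp": [0, 0, 0.017], "rotation": [0, 0, 0], "gripper": 0}, {"dp": [0, 0, 0.03], "rotation": [0, 0, 7], "gripper": 0}, {"dp": [-0.02, -0.01, 0.02], "rotation": [0, 0, 7], "gripper": 0}, {"dp": [-0.035, -0.015, 0], "rotation": [0, 0, 8], "gripper": 0}, {"dp": [-0.035, -0.015, 0], "rotation": [0, 0, 8], "gripper": 0}, {"dp": [-0.022, -0.01, 0], "rotation": [0, 0, 7], "gripper": 0}, {"dp": [0, 0, -0.02], "rotation": [0, 0, 0], "gripper": 0}, {"dp": [0, 0, 0], "rotation": [0, 0, 0], "gripper": 0}, {"dp": [0, 0, 0], "rotation": [0, 0, 0], "gripper": 0}])

```text
clock: 8.7
ee_pos: [0.4384, 0.1958, 0.0809]
tool_rot: [[0.979, 0.202, -0.0], [0.202, -0.979, -0.0], [-0.0, -0.0, -1.0]]
force: [0.2, 0.3, 0.7]
grip_width: -0.001
grip_force: 0.0
```

```bash
python3 look.py w6
python3 - <<'E'
from h import *
w=dict(np.load('w6.npz'));c=cam(w,w);g=cv2.cvtColor(w['color'],6)
m=cv2.inRange(g,0,75);n,l,s,ce=cv2.connectedComponentsWithStats(m)
for i in range(1,n):
    if 200<s[i,4]<3500:
        P=plane(c,[ce[i]],.031)[0,:2];d=P-[.587,.2266];print(ce[i].round(1),s[i,4],P.round(4),np.hypot(*d).round(4),(np.degrees(np.arctan2(d[1],d[0]))-11.75).round(1))
print(proj(c,[(.4617,.2003,.052)]))
E
```

```text
8.7 [0.4383659  0.19580819 0.08086299] [[0.979, 0.202, -0.0], [0.202, -0.979, -0.0], [-0.0, -0.0, -1.0]] [0.23 0.33 0.66] [0.323 0.453 1.95  0.    0.739 1.691] -0.001383522273104767
[[332.9, -61.1], [224.4, -77.5], [332.8, -190.2], [332.3, 218.2]]
[329.6 246.3] 689 [0.4499 0.1969] 0.1403 -179.5
[599.7 350. ] 3021 [0.4185 0.0259] 0.262 -141.8
[131.3 349.5] 261 [0.3648 0.2967] 0.233 150.7
[133.3 370.8] 231 [0.3501 0.295 ] 0.2466 152.1
[[327.94293361 235.34326246]]
```

View pics/w6.png

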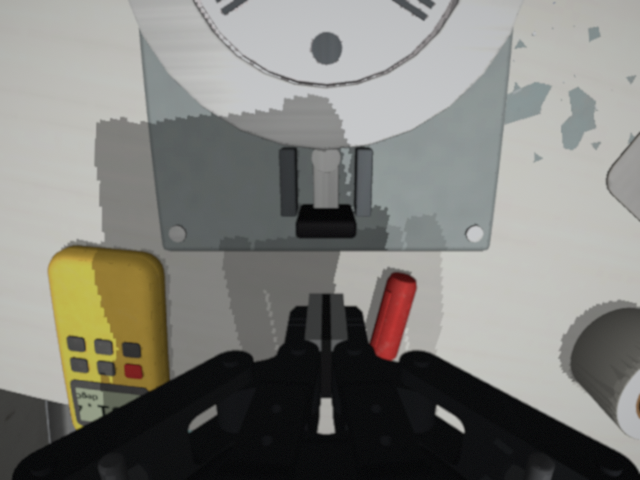

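The view shows the tab centred at x≈327 with its outer edge near row 238, and the fingertip lined up behind it. The marker is clear to the right. I descend.

>>> jog_arm(targets=[{"dp": [0, 0, -0.015], "rotation": [0, 0, 0], "gripper": 0}, {"dp": [0, 0, -0.02], "rotation": [0, 0, 0], "gripper": 0}, {"dp": [0, 0, -0.014], "rotation": [0, 0, 0], "gripper": 0}, {"dp": [0, 0, -0.006], "rotation": [0, 0, 0], "gripper": 0}, {"dp": [0, 0, 0], "rotation": [0, 0, 0], "gripper": 0}, {"dp": [0.0049, 0.001, 0], "rotation": [0, 0, 0], "gripper": 0}, {"dp": [0.002, 0.0004, 0], "rotation": [0, 0, 0], "gripper": 0}, {"dp": [0, 0, 0], "rotation": [0, 0, 0], "gripper": 0}])

```text
clock: 9.55
ee_pos: [0.4458, 0.1973, 0.0264]
tool_rot: [[0.979, 0.202, 0.001], [0.202, -0.979, 0.0], [0.001, -0.0, -1.0]]
force: [0.1, 0.8, 0.9]
grip_width: 0.002
grip_force: 0.0
```

>>> jog_arm(targets=[{"dp": [0.001, 0.0002, 0], "rotation": [0, 0, 0], "gripper": 0}, {"dp": [0.001, 0.0002, 0], "rotation": [0, 0, 0], "gripper": 0}, {"dp": [0.001, 0.0002, 0], "rotation": [0, 0, 0], "gripper": 0}, {"dp": [0.001, 0.0002, 0], "rotation": [0, 0, 0], "gripper": 0}, {"dp": [0.001, 0.0002, 0], "rotation": [0, 0, 0], "gripper": 0}, {"dp": [0.001, 0.0002, 0], "rotation": [0, 0, 0], "gripper": 0}])

```text
clock: 10.15
ee_pos: [0.4506, 0.1982, 0.0256]
tool_rot: [[0.979, 0.202, -0.001], [0.202, -0.979, -0.0], [-0.001, 0.0, -1.0]]
force: [-2.6, -1.5, 1.9]
grip_width: 0.003
grip_force: 1.3
```

>>> jog_arm(targets=[{"dp": [0.0015, 0.0003, 0], "rotation": [0, 0, 0], "gripper": 0}, {"dp": [0.0015, 0.0003, 0], "rotation": [0, 0, 0], "gripper": 0}, {"dp": [0.0015, 0.0003, 0], "rotation": [0, 0, 0], "gripper": 0}, {"dp": [0.0015, 0.0003, 0], "rotation": [0, 0, 0], "gripper": 0}, {"dp": [0.001, 0.0002, 0], "rotation": [0, 0, 0], "gripper": 0}])

```text
clock: 10.65
ee_pos: [0.458, 0.1997, 0.0257]
tool_rot: [[0.979, 0.202, -0.0], [0.202, -0.979, -0.0], [-0.0, -0.0, -1.0]]
force: [-3.4, 0.3, 0.5]
grip_width: 0.001
grip_force: 1.3
```

>>> jog_arm(targets=[{"dp": [0.001, 0.0002, 0], "rotation": [0, 0, 0], "gripper": 0}, {"dp": [0.001, 0.0002, 0], "rotation": [0, 0, 0], "gripper": 0}, {"dp": [0.001, 0.0002, 0], "rotation": [0, 0, 0], "gripper": 0}, {"dp": [0.001, 0.0002, 0], "rotation": [0, 0, 0], "gripper": 0}])

```text
clock: 11.05
ee_pos: [0.462, 0.2005, 0.0257]
tool_rot: [[0.979, 0.202, -0.0], [0.202, -0.979, 0.0], [-0.0, -0.0, -1.0]]
force: [-2.5, 0.6, 0.1]
grip_width: -0.001
grip_force: 1.3
```

>>> jog_arm(targets=[{"dp": [0.001, 0.0002, 0], "rotation": [0, 0, 0], "gripper": 0}, {"dp": [0.001, 0.0002, 0], "rotation": [0, 0, 0], "gripper": 0}, {"dp": [0, 0, 0], "rotation": [0, 0, 0], "gripper": 0}])

```text
clock: 11.35
ee_pos: [0.4642, 0.2009, 0.0257]
tool_rot: [[0.979, 0.202, 0.0], [0.202, -0.979, 0.0], [0.0, -0.0, -1.0]]
force: [-1.2, 0.7, -0.5]
grip_width: -0.002
grip_force: 0.7
```

>>> jog_arm(targets=[{"dp": [0.0008, 0.0002, 0], "rotation": [0, 0, 0], "gripper": 0}, {"dp": [0.0005, 0.0001, 0], "rotation": [0, 0, 0], "gripper": 0}, {"dp": [0, 0, 0], "rotation": [0, 0, 0], "gripper": 0}])

```text
clock: 11.65
ee_pos: [0.4654, 0.2011, 0.0257]
tool_rot: [[0.979, 0.202, 0.0], [0.202, -0.979, -0.0], [0.0, 0.0, -1.0]]
force: [-1.9, 1.0, -1.0]
grip_width: 0.002
grip_force: 1.0
```

>>> jog_arm(targets=[{"dp": [0.0008, 0.0002, 0], "rotation": [0, 0, 0], "gripper": 0}, {"dp": [0.0005, 0.0001, 0], "rotation": [0, 0, 0], "gripper": 0}, {"dp": [0, 0, 0], "rotation": [0, 0, 0], "gripper": 0}])

```text
clock: 11.95
ee_pos: [0.4666, 0.2014, 0.0257]
tool_rot: [[0.979, 0.202, -0.0], [0.202, -0.979, -0.0], [-0.0, 0.0, -1.0]]
force: [-2.4, -0.7, 0.0]
grip_width: -0.006
grip_force: 1.3
```

>>> jog_arm(targets=[{"dp": [0.0005, 0.0001, 0], "rotation": [0, 0, 0], "gripper": 0}, {"dp": [0.0004, 0.0001, 0], "rotation": [0, 0, 0], "gripper": 0}, {"dp": [0, 0, 0], "rotation": [0, 0, 0], "gripper": 0}])

```text
clock: 12.25
ee_pos: [0.4666, 0.2014, 0.0257]
tool_rot: [[0.979, 0.202, -0.002], [0.202, -0.979, -0.001], [-0.002, 0.0, -1.0]]
force: [-7.2, -2.1, 4.5]
grip_width: -0.005
grip_force: 3.6
```

>>> jog_arm(targets=[{"dp": [0.0005, 0.0001, 0], "rotation": [0, 0, 0], "gripper": 0}, {"dp": [0, 0, 0], "rotation": [0, 0, 0], "gripper": 0}, {"dp": [0, 0, 0], "rotation": [0, 0, 0], "gripper": 0}])

```text
clock: 12.55
ee_pos: [0.4666, 0.2014, 0.0256]
tool_rot: [[0.979, 0.202, -0.003], [0.202, -0.979, -0.001], [-0.003, 0.0, -1.0]]
force: [-9.7, -2.3, 5.8]
grip_width: 0.005
grip_force: 4.9
```

>>> jog_arm(targets=[{"dp": [0.0004, 0.0001, 0], "rotation": [0, 0, 0], "gripper": 0}, {"dp": [0, 0, 0], "rotation": [0, 0, 0], "gripper": 0}, {"dp": [0, 0, 0], "rotation": [0, 0, 0], "gripper": 0}])

```text
clock: 12.85
ee_pos: [0.4666, 0.2014, 0.0256]
tool_rot: [[0.979, 0.202, -0.004], [0.202, -0.979, -0.001], [-0.004, 0.0, -1.0]]
force: [-11.6, -2.9, 8.4]
grip_width: -0.001
grip_force: 6.0
```

```bash
python3 look.py w7
python3 - <<'E'
from plant import arm
from h import *
s=arm.grab_frame('side')['color'][235:335,185:365]
w=cv2.imread('pics/w7.png')[60:380,180:500]
cv2.imwrite('pics/c7.png',np.hstack([cv2.resize(w,(500,500),interpolation=2),cv2.resize(s[40:100,100:160],(300,500),interpolation=2)]))
w=dict(np.load('w6.npz'));c=cam(w,w)
for z,u in((.03,(288,215)),(.05,(288,215)),(.03,(280,190)),(.03,(372,190)),(.05,(280,190)),(.05,(372,190)),(.052,(327,205)),(.052,(327,220)),(.052,(327,238)),(.014,(327,238))):
    d=plane(c,[u],z)[0,:2]-[.587,.2266];print(z,u,(d@[.979,.2036]).round(4),(d@[-.2036,.979]).round(4))
E
```

```text
12.85 [0.46664066 0.20141488 0.025593  ] [[0.979, 0.202, -0.004], [0.202, -0.979, -0.001], [-0.004, 0.0, -1.0]] [-11.6   -2.89   8.4 ] [0.316 0.594 1.892 0.    0.659 1.683] -0.001196338616661133
[[335.2, -37.8], [184.0, -60.1], [335.1, -217.5], [333.8, 341.2]]
0.03 (288, 215) -0.1238 0.0199
0.05 (288, 215) -0.1189 0.0179
0.03 (280, 190) -0.111 0.0235
0.03 (372, 190) -0.1111 -0.0223
0.05 (280, 190) -0.1074 0.0211
0.05 (372, 190) -0.1075 -0.0199
0.052 (327, 205) -0.1139 0.0002
0.052 (327, 220) -0.1208 0.0002
0.052 (327, 238) -0.1293 0.0002
0.014 (327, 238) -0.141 0.0001
```

View pics/c7.png

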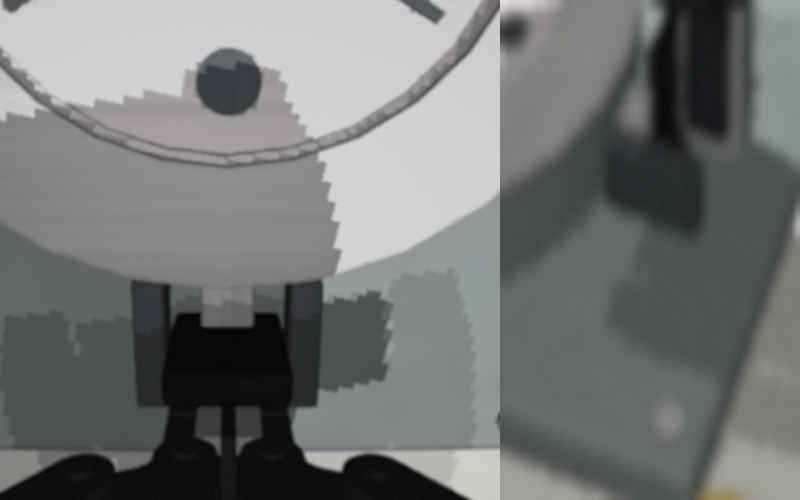

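The picture shows the tab drawn forward, with its rear flush with the rear of the rails. In w7 its rear top edge is near (326,~318). I measure how far it has travelled.

Run:
```python
from h import *
for n,us in(('w6',(205,238)),('w7',(260,297,319))):
    w=dict(np.load(n+'.npz'));c=cam(w,w);g=cv2.cvtColor(w['color'],6)
    print(n,g[190:330:3,326].tolist())
    for u in us:
        d=plane(c,[(327,u)],.052)[0,:2]-[.587,.2266];print(n,u,(d@[.979,.2036]).round(4))
w=dict(np.load('w7.npz'));c=cam(w,w);g=cv2.cvtColor(w['color'],6);m=cv2.inRange(g[60:150,250:400],0,95)
n,l,s,ce=cv2.connectedComponentsWithStats(m);print(s[1:,4],ce[1:]+[250,60])
for e in ce[1:]:
    d=plane(c,[e+[250,60]],.031)[0,:2]-[.587,.2266];print(np.hypot(*d),np.degrees(np.arctan2(d[1],d[0]))-11.75)
```

```text
w6 [128, 128, 127, 126, 126, 125, 62, 6, 5, 9, 8, 21, 23, 20, 17, 14, 52, 77, 76, 74, 70, 105, 106, 106, 106, 107, 107, 107, 106, 107, 106, 106, 107, 105, 94, 13, 7, 11, 11, 12, 12, 11, 10, 9, 7, 9, 11]
w6 205 -0.1139
w6 238 -0.1293
w7 [141, 141, 139, 136, 137, 140, 138, 138, 138, 138, 135, 132, 132, 134, 131, 129, 127, 126, 117, 129, 127, 106, 103, 102, 102, 102, 83, 7, 6, 6, 9, 10, 8, 7, 7, 6, 10, 13, 15, 15, 14, 12, 14, 11, 11, 13, 8]
w7 260 -0.0906
w7 297 -0.1034
w7 319 -0.1115
[1133] [[326.35569285 115.51015004]]
0.04686328835800365 -180.2363381256957
```

Travel reads about 17 mm, but the motion stopped dead instead of softly, and there is an upward force. The fingertip may be touching the guide rails. I back off, raise the tip above the rails and push again.

>>> jog_arm(targets=[{"dp": [-0.004, -0.0008, 0], "rotation": [0, 0, 0], "gripper": 0}, {"dp": [-0.005, -0.001, 0], "rotation": [0, 0, 0], "gripper": 0}, {"dp": [0, 0, 0.01], "rotation": [0, 0, 0], "gripper": 0}, {"dp": [0, 0, 0], "rotation": [0, 0, 0], "gripper": 0}, {"dp": [0.0035, 0.0007, 0], "rotation": [0, 0, 0], "gripper": 0}, {"dp": [0, 0, 0], "rotation": [0, 0, 0], "gripper": 0}, {"dp": [0, 0, 0], "rotation": [0, 0, 0], "gripper": 0}])

```text
clock: 13.65
ee_pos: [0.463, 0.2008, 0.0356]
tool_rot: [[0.979, 0.202, 0.0], [0.202, -0.979, -0.0], [0.0, 0.0, -1.0]]
force: [-0.7, 0.2, -0.2]
grip_width: 0.0
grip_force: 0.0
```

>>> jog_arm(targets=[{"dp": [0.001, 0.0002, 0], "rotation": [0, 0, 0], "gripper": 0}, {"dp": [0.001, 0.0002, 0], "rotation": [0, 0, 0], "gripper": 0}, {"dp": [0.001, 0.0002, 0], "rotation": [0, 0, 0], "gripper": 0}, {"dp": [0, 0, 0], "rotation": [0, 0, 0], "gripper": 0}])

```text
clock: 14.05
ee_pos: [0.466, 0.2014, 0.0357]
tool_rot: [[0.979, 0.202, 0.0], [0.202, -0.979, 0.0], [0.0, -0.0, -1.0]]
force: [0.3, -0.5, 0.2]
grip_width: -0.001
grip_force: 0.0
```

>>> jog_arm(targets=[{"dp": [0.0005, 0.0001, 0], "rotation": [0, 0, 0], "gripper": 0}, {"dp": [0.0005, 0.0001, 0], "rotation": [0, 0, 0], "gripper": 0}, {"dp": [0, 0, 0], "rotation": [0, 0, 0], "gripper": 0}])

```text
clock: 14.35
ee_pos: [0.4666, 0.2015, 0.0357]
tool_rot: [[0.979, 0.202, -0.001], [0.202, -0.979, -0.0], [-0.001, 0.0, -1.0]]
force: [-1.0, 0.2, 1.0]
grip_width: -0.001
grip_force: 0.9
```

>>> jog_arm(targets=[{"dp": [0.0005, 0.0001, 0], "rotation": [0, 0, 0], "gripper": 0}, {"dp": [0, 0, 0], "rotation": [0, 0, 0], "gripper": 0}, {"dp": [0, 0, 0], "rotation": [0, 0, 0], "gripper": 0}])

```text
clock: 14.65
ee_pos: [0.4666, 0.2015, 0.0356]
tool_rot: [[0.979, 0.202, -0.002], [0.202, -0.979, -0.0], [-0.002, 0.0, -1.0]]
force: [-4.5, -1.5, 2.6]
grip_width: 0.001
grip_force: 2.6
```

>>> jog_arm(targets=[{"dp": [0.0005, 0.0001, 0], "rotation": [0, 0, 0], "gripper": 0}, {"dp": [0.0003, 0.0001, 0], "rotation": [0, 0, 0], "gripper": 0}, {"dp": [0, 0, 0], "rotation": [0, 0, 0], "gripper": 0}])

```text
clock: 14.95
ee_pos: [0.4666, 0.2015, 0.0356]
tool_rot: [[0.979, 0.202, -0.004], [0.202, -0.979, -0.001], [-0.004, 0.0, -1.0]]
force: [-8.8, -1.3, 6.4]
grip_width: -0.002
grip_force: 4.6
```

>>> jog_arm(targets=[{"dp": [0.0005, 0.0001, 0], "rotation": [0, 0, 0], "gripper": 0}, {"dp": [0, 0, 0], "rotation": [0, 0, 0], "gripper": 0}, {"dp": [0, 0, 0], "rotation": [0, 0, 0], "gripper": 0}])

```text
clock: 15.25
ee_pos: [0.4667, 0.2015, 0.0355]
tool_rot: [[0.979, 0.202, -0.005], [0.202, -0.979, -0.001], [-0.005, 0.0, -1.0]]
force: [-10.9, -2.2, 8.9]
grip_width: -0.001
grip_force: 5.7
```

The tab now resists 14 N without moving. I retract and compare its travel with the first pictures.

>>> jog_arm(targets=[{"dp": [-0.004, -0.0008, 0], "rotation": [0, 0, 0], "gripper": 0}, {"dp": [-0.008, -0.002, 0], "rotation": [0, 0, 0], "gripper": 0}, {"dp": [0, 0, 0.03], "rotation": [0, 0, 0], "gripper": 0}, {"dp": [0, 0, 0.045], "rotation": [0, 0, 0], "gripper": 0}, {"dp": [0, 0, 0.045], "rotation": [0, 0, 0], "gripper": 0}, {"dp": [0, 0, 0.045], "rotation": [0, 0, 0], "gripper": 0}, {"dp": [0, -0.045, 0.02], "rotation": [0, 0, 0], "gripper": 0}, {"dp": [0, -0.045, 0], "rotation": [0, 0, 0], "gripper": 0}, {"dp": [0, -0.045, 0], "rotation": [0, 0, 0], "gripper": 0}, {"dp": [0, -0.045, 0], "rotation": [0, 0, 0], "gripper": 0}, {"dp": [0, -0.045, 0], "rotation": [0, 0, 0], "gripper": 0}, {"dp": [0, -0.045, 0], "rotation": [0, 0, 0], "gripper": 0}])

```text
clock: 16.45
ee_pos: [0.4562, -0.0726, 0.2209]
tool_rot: [[0.979, 0.202, 0.001], [0.202, -0.979, -0.0], [0.001, 0.0, -1.0]]
force: [1.7, 0.1, 0.2]
grip_width: 0.003
grip_force: 0.0
```

>>> jog_arm(targets=[{"dp": [-0.01, -0.045, 0], "rotation": [0, 0, 0], "gripper": 0}, {"dp": [-0.01, -0.045, 0], "rotation": [0, 0, 0], "gripper": 0}, {"dp": [-0.01, -0.045, 0], "rotation": [0, 0, 0], "gripper": 0}, {"dp": [-0.01, -0.03, 0], "rotation": [0, 0, 0], "gripper": 0}, {"dp": [0, 0, 0], "rotation": [0, 0, 0], "gripper": 0}, {"dp": [0, 0, 0], "rotation": [0, 0, 0], "gripper": 0}])

```text
clock: 17.05
ee_pos: [0.4163, -0.2359, 0.2206]
tool_rot: [[0.98, 0.201, 0.0], [0.201, -0.98, 0.0], [0.0, -0.0, -1.0]]
force: [-0.2, 0.9, 0.2]
grip_width: 0.0
grip_force: 0.0
```

Run:
```python
from plant import arm
from h import *
a=dict(np.load('top0.npz'));c=cam(a);b=arm.grab_frame('top');s=arm.grab_frame('side');s0=dict(np.load('side0.npz'));cs=cam(s0)
g0,g1=[cv2.cvtColor(x['color'],6) for x in(a,b)]
h0,h1=[cv2.cvtColor(x['color'],6) for x in(s0,s)]
hub=np.array([.587,.2266]);X=lambda x,z:[*(hub+x*np.array([.979,.2036])),z]
# profile along fixture x on the tab-top plane
xs=np.arange(-.145,-.085,.001)
def prof(g,c,z,y):
    P=np.array([X(x,z) for x in xs])+np.array([-.2036*y,.979*y,0]);p=proj(c,P).astype(np.float32)
    return cv2.remap(g,p[:,:1].copy(),p[:,1:].copy(),1)[:,0].astype(float)
for nm,p,q,cc in(('top',g0,g1,c),('side',h0,h1,cs)):
    A=np.mean([prof(p,cc,.052,y) for y in(-.008,-.004,0,.004,.008)],0);B=np.mean([prof(q,cc,.052,y) for y in(-.008,-.004,0,.004,.008)],0)
    print(nm);print(A.astype(int).tolist());print(B.astype(int).tolist())
cv2.imwrite('pics/end.png',np.hstack([cv2.resize(b['color'][125:290,205:345],None,fx=3,fy=3,interpolation=2),cv2.resize(s['color'][235:335,185:365],(380,495),interpolation=2)]))
# plus angle, top view
for uv in((0,0),):
    pass
print(proj(c,[X(.046,.031),X(-.046,.031)]))
print(arm.get_obs()['clock'])
```

```text
top
[141, 140, 139, 140, 139, 138, 131, 123, 121, 111, 75, 39, 24, 19, 12, 14, 29, 44, 47, 43, 38, 33, 30, 49, 99, 136, 147, 151, 155, 157, 158, 156, 152, 147, 145, 144, 146, 147, 142, 142, 148, 147, 146, 149, 152, 156, 156, 151, 144, 132, 107, 87, 108, 145, 164, 168, 169, 169, 169, 169]
[145, 144, 144, 144, 144, 144, 144, 144, 144, 144, 144, 144, 144, 144, 144, 144, 144, 143, 144, 144, 144, 143, 142, 135, 126, 121, 101, 58, 29, 21, 17, 12, 13, 28, 45, 49, 44, 39, 35, 31, 51, 104, 144, 151, 150, 149, 147, 147, 146, 139, 119, 95, 110, 149, 169, 174, 174, 174, 174, 175]
side
[148, 148, 148, 149, 149, 149, 149, 148, 146, 141, 133, 120, 104, 85, 66, 50, 37, 29, 26, 25, 26, 29, 37, 52, 72, 96, 115, 130, 139, 143, 144, 145, 145, 145, 144, 144, 144, 143, 143, 143, 144, 145, 146, 147, 146, 145, 143, 141, 142, 146, 154, 163, 172, 179, 185, 188, 189, 191, 192, 193]
[149, 149, 149, 149, 149, 149, 150, 150, 150, 149, 148, 147, 147, 146, 146, 146, 147, 146, 146, 145, 145, 145, 145, 145, 144, 142, 137, 129, 117, 102, 88, 71, 55, 42, 34, 28, 26, 26, 29, 37, 53, 74, 98, 119, 132, 140, 142, 141, 143, 147, 155, 164, 173, 180, 186, 189, 190, 192, 193, 193]
[[267.61848597 166.55796627]
 [276.13919934 215.11161647]]
17.15
```

View pics/end.png

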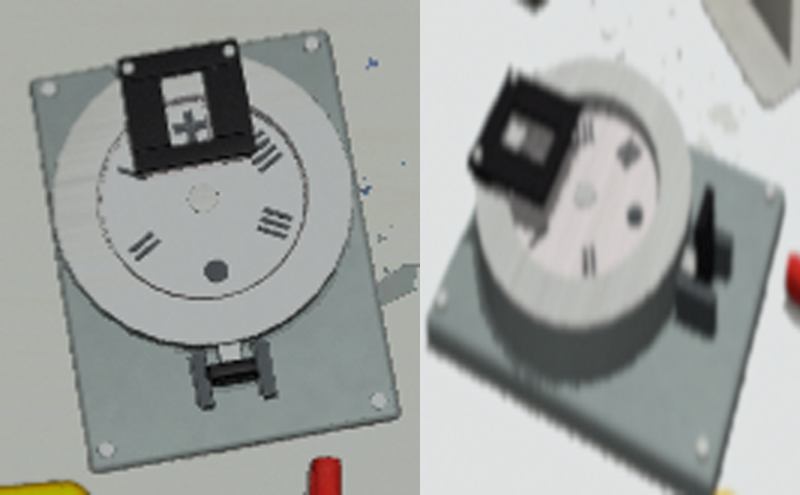

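The plus stands in the window. The tab has moved in by about 17.0 mm in both views, maybe 1 mm short of the 18 mm for fully home. I check the wheel angle against the base screws.

Run:
```python
from plant import arm
from h import *
b=arm.grab_frame('top');c=cam(b);g=cv2.cvtColor(b['color'],6).astype(float)
def cen(u,v,r,sign):
    for _ in range(4):
        y,x=np.mgrid[int(round(v))-r:int(round(v))+r+1,int(round(u))-r:int(round(u))+r+1]
        p=g[y,x];m=np.median(np.r_[p[0],p[-1],p[:,0],p[:,-1]]);w=np.clip(sign*(p-m)-8,0,None);u,v=(w*x).sum()/w.sum(),(w*y).sum()/w.sum()
    return u,v
cr=lambda x,y:(205+x/3,125+y/3)
S=[cen(*cr(*q),3,1) for q in((48,88),(312,43),(378,400),(107,450))]
P=plane(c,S,.014)[:,:2];print(P.round(4).tolist())
ang=lambda d:np.degrees(np.arctan2(d[1],d[0]))
print('yaw',ang(P[0]-P[3]),ang(P[1]-P[2]),ang(P[0]-P[1])-90,ang(P[3]-P[2])-90,'len',np.linalg.norm(P[0]-P[3]),np.linalg.norm(P[1]-P[2]))
M=[cen(*cr(*q),r,-1) for q,r in(((190,127),5),((217,271),6))];print(M)
Q=plane(c,M,.031)[:,:2];print(Q.round(4).tolist(),'wheel',ang(Q[0]-Q[1]),np.linalg.norm(Q[0]-Q[1]))
```

```text
[[0.659, 0.3257], [0.6927, 0.1627], [0.4689, 0.1166], [0.4352, 0.2794]]
yaw 11.706751290529303 11.63775154165625 11.708082700131428 11.699354731579433 len 0.22852430453689443 0.22854979498332742
[(np.float64(270.05984832957574), np.float64(175.71695019471204)), (np.float64(276.61069052534987), np.float64(214.9463179628355))]
[[0.6149, 0.2309], [0.5423, 0.2164]] wheel 11.269320382198314 0.07399771912683935
```

The wheel is within about 0.5° of the lock line, and the travel reads about 17 mm. To rule out the wide side of the fingers touching the rails, I push again with the tool turned 90°, which puts the 22 mm side across, and with the tip higher.

>>> jog_arm(targets=[{"dp": [0.002, 0.02, 0], "rotation": [0, 0, 7], "gripper": 0}, {"dp": [0.004, 0.04, 0], "rotation": [0, 0, 8], "gripper": 0}, {"dp": [0.004, 0.045, 0], "rotation": [0, 0, 8], "gripper": 0}, {"dp": [0.004, 0.045, 0], "rotation": [0, 0, 8], "gripper": 0}, {"dp": [0.004, 0.045, 0], "rotation": [0, 0, 8], "gripper": 0}, {"dp": [0.004, 0.045, 0], "rotation": [0, 0, 8], "gripper": 0}, {"dp": [0.004, 0.045, 0], "rotation": [0, 0, 8], "gripper": 0}, {"dp": [0.004, 0.045, 0], "rotation": [0, 0, 8], "gripper": 0}, {"dp": [0.003, 0.045, 0], "rotation": [0, 0, 8], "gripper": 0}, {"dp": [0.003, 0.039, 0], "rotation": [0, 0, 8], "gripper": 0}, {"dp": [0, 0.02, 0], "rotation": [0, 0, 8], "gripper": 0}, {"dp": [0, 0, 0], "rotation": [0, 0, 3], "gripper": 0}])

```text
clock: 18.4
ee_pos: [0.4519, 0.2014, 0.2207]
tool_rot: [[-0.212, 0.977, 0.0], [0.977, 0.212, 0.0], [0.0, 0.0, -1.0]]
force: [-0.9, -0.4, -0.5]
grip_width: -0.0
grip_force: 0.0
```

>>> jog_arm(targets=[{"dp": [0, 0, -0.03], "rotation": [0, 0, 0], "gripper": 0}, {"dp": [0, 0, -0.04], "rotation": [0, 0, 0], "gripper": 0}, {"dp": [0, 0, -0.03], "rotation": [0, 0, 0], "gripper": 0}, {"dp": [0, 0, 0], "rotation": [0, 0, 0], "gripper": 0}, {"dp": [0, 0, 0], "rotation": [0, 0, 0], "gripper": 0}])

```text
clock: 18.9
ee_pos: [0.4526, 0.1988, 0.1214]
tool_rot: [[-0.203, 0.979, -0.0], [0.979, 0.203, 0.0], [0.0, -0.0, -1.0]]
force: [0.0, 0.1, 0.7]
grip_width: 0.002
grip_force: 0.0
```

>>> jog_arm(targets=[{"dp": [-0.003, -0.0007, -0.03], "rotation": [0, 0, 0], "gripper": 0}, {"dp": [0, 0, -0.025], "rotation": [0, 0, 0], "gripper": 0}, {"dp": [0, 0, -0.02], "rotation": [0, 0, 0], "gripper": 0}, {"dp": [0, 0, -0.008], "rotation": [0, 0, 0], "gripper": 0}, {"dp": [0, 0, 0], "rotation": [0, 0, 0], "gripper": 0}, {"dp": [0.004, 0.0008, 0], "rotation": [0, 0, 0], "gripper": 0}, {"dp": [0.003, 0.0006, 0], "rotation": [0, 0, 0], "gripper": 0}, {"dp": [0, 0, 0], "rotation": [0, 0, 0], "gripper": 0}, {"dp": [0, 0, 0], "rotation": [0, 0, 0], "gripper": 0}])

```text
clock: 19.8
ee_pos: [0.457, 0.199, 0.0382]
tool_rot: [[-0.202, 0.979, 0.001], [0.979, 0.202, 0.0], [0.0, 0.001, -1.0]]
force: [-0.1, -0.3, 0.4]
grip_width: -0.0
grip_force: 0.0
```

>>> jog_arm(targets=[{"dp": [0.001, 0.0002, 0], "rotation": [0, 0, 0], "gripper": 0}, {"dp": [0.001, 0.0002, 0], "rotation": [0, 0, 0], "gripper": 0}, {"dp": [0.001, 0.0002, 0], "rotation": [0, 0, 0], "gripper": 0}, {"dp": [0, 0, 0], "rotation": [0, 0, 0], "gripper": 0}])

```text
clock: 20.2
ee_pos: [0.4598, 0.1995, 0.0377]
tool_rot: [[-0.202, 0.979, -0.0], [0.979, 0.202, -0.0], [-0.0, -0.0, -1.0]]
force: [-0.2, -0.3, 1.0]
grip_width: 0.0
grip_force: 0.0
```

>>> jog_arm(targets=[{"dp": [0.001, 0.0002, 0], "rotation": [0, 0, 0], "gripper": 0}, {"dp": [0.001, 0.0002, 0], "rotation": [0, 0, 0], "gripper": 0}, {"dp": [0.0007, 0.0001, 0], "rotation": [0, 0, 0], "gripper": 0}, {"dp": [0, 0, 0], "rotation": [0, 0, 0], "gripper": 0}])

```text
clock: 20.6
ee_pos: [0.4625, 0.2, 0.0377]
tool_rot: [[-0.202, 0.979, 0.0], [0.979, 0.202, 0.0], [0.0, 0.0, -1.0]]
force: [0.6, 0.3, -0.2]
grip_width: -0.001
grip_force: 0.0
```

>>> jog_arm(targets=[{"dp": [0.0005, 0.0001, 0], "rotation": [0, 0, 0], "gripper": 0}, {"dp": [0.0005, 0.0001, 0], "rotation": [0, 0, 0], "gripper": 0}, {"dp": [0, 0, 0], "rotation": [0, 0, 0], "gripper": 0}])

```text
clock: 20.9
ee_pos: [0.4634, 0.2002, 0.0377]
tool_rot: [[-0.202, 0.979, 0.0], [0.979, 0.202, 0.0], [0.0, 0.0, -1.0]]
force: [0.1, 0.3, 1.1]
grip_width: -0.002
grip_force: 0.0
```

>>> jog_arm(targets=[{"dp": [0.0005, 0.0001, 0], "rotation": [0, 0, 0], "gripper": 0}, {"dp": [0.0005, 0.0001, 0], "rotation": [0, 0, 0], "gripper": 0}, {"dp": [0, 0, 0], "rotation": [0, 0, 0], "gripper": 0}])

```text
clock: 21.2
ee_pos: [0.4642, 0.2003, 0.0377]
tool_rot: [[-0.202, 0.979, -0.001], [0.979, 0.202, -0.0], [-0.0, -0.001, -1.0]]
force: [-1.6, -0.3, 1.3]
grip_width: -0.003
grip_force: 0.7
```

>>> jog_arm(targets=[{"dp": [0.0005, 0.0001, 0], "rotation": [0, 0, 0], "gripper": 0}, {"dp": [0.0005, 0.0001, 0], "rotation": [0, 0, 0], "gripper": 0}, {"dp": [0, 0, 0], "rotation": [0, 0, 0], "gripper": 0}])

```text
clock: 21.5
ee_pos: [0.4643, 0.2003, 0.0376]
tool_rot: [[-0.202, 0.979, -0.002], [0.979, 0.202, -0.001], [-0.0, -0.003, -1.0]]
force: [-7.0, -0.7, 4.5]
grip_width: -0.003
grip_force: 3.4
```

>>> jog_arm(targets=[{"dp": [0.0005, 0.0001, 0.0005], "rotation": [0, 0, 0], "gripper": 0}, {"dp": [0.0004, 0.0001, 0.0003], "rotation": [0, 0, 0], "gripper": 0}, {"dp": [0, 0, 0], "rotation": [0, 0, 0], "gripper": 0}])

```text
clock: 21.8
ee_pos: [0.4644, 0.2003, 0.0378]
tool_rot: [[-0.202, 0.979, -0.004], [0.979, 0.202, -0.001], [-0.0, -0.005, -1.0]]
force: [-8.1, -1.5, 0.3]
grip_width: -0.001
grip_force: 4.0
```

>>> jog_arm(targets=[{"dp": [0.0005, 0.0001, 0.0002], "rotation": [0, 0, 0], "gripper": 0}, {"dp": [0.0004, 0.0001, 0.0002], "rotation": [0, 0, 0], "gripper": 0}, {"dp": [0, 0, 0], "rotation": [0, 0, 0], "gripper": 0}])

```text
clock: 22.1
ee_pos: [0.4644, 0.2003, 0.0379]
tool_rot: [[-0.202, 0.979, -0.006], [0.979, 0.202, -0.002], [-0.0, -0.007, -1.0]]
force: [-10.7, -0.4, 0.0]
grip_width: 0.001
grip_force: 5.3
```

>>> jog_arm(targets=[{"dp": [0.0005, 0.0001, 0.0002], "rotation": [0, 0, 0], "gripper": 0}, {"dp": [0.0005, 0.0001, 0.0002], "rotation": [0, 0, 0], "gripper": 0}, {"dp": [0, 0, 0], "rotation": [0, 0, 0], "gripper": 0}])

```text
clock: 22.4
ee_pos: [0.4645, 0.2003, 0.0379]
tool_rot: [[-0.202, 0.979, -0.009], [0.979, 0.202, -0.002], [-0.001, -0.009, -1.0]]
force: [-13.8, -1.6, 0.0]
grip_width: -0.001
grip_force: 6.8
```

>>> jog_arm(targets=[{"dp": [0.0003, 0.0001, 0.0001], "rotation": [0, 0, 0], "gripper": 0}, {"dp": [0, 0, 0], "rotation": [0, 0, 0], "gripper": 0}])

```text
clock: 22.6
ee_pos: [0.4645, 0.2003, 0.0379]
tool_rot: [[-0.202, 0.979, -0.009], [0.979, 0.202, -0.003], [-0.001, -0.009, -1.0]]
force: [-14.4, -2.0, -1.3]
grip_width: 0.001
grip_force: 7.3
```

The tab holds rock-hard against 14.5 N of clean axial push in a second orientation, so it is at its stop. I retract, re-check and hand in.

>>> jog_arm(targets=[{"dp": [-0.004, -0.0008, 0], "rotation": [0, 0, 0], "gripper": 0}, {"dp": [-0.008, -0.002, 0], "rotation": [0, 0, 0], "gripper": 0}, {"dp": [0, 0, 0.03], "rotation": [0, 0, 0], "gripper": 0}, {"dp": [0, 0, 0.045], "rotation": [0, 0, 0], "gripper": 0}, {"dp": [0, 0, 0.045], "rotation": [0, 0, 0], "gripper": 0}, {"dp": [0, 0, 0.045], "rotation": [0, 0, 0], "gripper": 0}, {"dp": [0, -0.045, 0.02], "rotation": [0, 0, 0], "gripper": 0}, {"dp": [0, -0.045, 0], "rotation": [0, 0, 0], "gripper": 0}, {"dp": [0, -0.045, 0], "rotation": [0, 0, 0], "gripper": 0}, {"dp": [0, -0.045, 0], "rotation": [0, 0, 0], "gripper": 0}, {"dp": [0, -0.045, 0], "rotation": [0, 0, 0], "gripper": 0}, {"dp": [0, -0.045, 0], "rotation": [0, 0, 0], "gripper": 0}])

```text
clock: 23.8
ee_pos: [0.4562, -0.0734, 0.2249]
tool_rot: [[-0.202, 0.979, 0.002], [0.979, 0.202, -0.001], [-0.001, 0.002, -1.0]]
force: [0.9, 0.4, 0.2]
grip_width: 0.0
grip_force: 0.0
```

>>> jog_arm(targets=[{"dp": [-0.01, -0.045, 0], "rotation": [0, 0, 0], "gripper": 0}, {"dp": [-0.01, -0.045, 0], "rotation": [0, 0, 0], "gripper": 0}, {"dp": [-0.01, -0.045, 0], "rotation": [0, 0, 0], "gripper": 0}, {"dp": [-0.01, -0.03, 0], "rotation": [0, 0, 0], "gripper": 0}, {"dp": [0, 0, 0], "rotation": [0, 0, 0], "gripper": 0}, {"dp": [0, 0, 0], "rotation": [0, 0, 0], "gripper": 0}])

```text
clock: 24.4
ee_pos: [0.4163, -0.2367, 0.2245]
tool_rot: [[-0.201, 0.98, 0.001], [0.98, 0.201, -0.0], [-0.0, 0.001, -1.0]]
force: [0.2, 0.6, -0.3]
grip_width: -0.002
grip_force: 0.0
```

Run:
```python
from plant import arm
from h import *
a=dict(np.load('top0.npz'));c=cam(a);b=arm.grab_frame('top');s0=dict(np.load('side0.npz'));s=arm.grab_frame('side')
hub=np.array([.588,.2262]);xs=np.arange(-.15,-.08,.0002)
def prof(f):
    c=cam(f);g=cv2.cvtColor(f['color'],6);r=[]
    for y in np.arange(-.01,.011,.002):
        P=np.array([[*(hub+x*np.array([.9793,.2025])+y*np.array([-.2025,.9793])),.052] for x in xs]);p=proj(c,P).astype(np.float32)
        r.append(cv2.remap(g,p[:,:1].copy(),p[:,1:].copy(),cv2.INTER_CUBIC)[:,0])
    return np.mean(r,0)
for p,q in((a,b),(s0,s)):
    A,B=prof(p),prof(q)
    def ed(v):
        i=np.argmin(v);j=i+np.argmax(v[i:]>75);k=i-np.argmax(v[i::-1]>75);return xs[k].round(4),xs[j].round(4)
    print(ed(A),ed(B))
```

```text
(np.float64(-0.136), np.float64(-0.1222)) (np.float64(-0.1194), np.float64(-0.1052))
(np.float64(-0.1324), np.float64(-0.1216)) (np.float64(-0.115), np.float64(-0.1048))
```

```bash
python3 -c "
from plant import arm
print(arm.hand_in())"
```

```text
the job is handed in; nothing more can be done
None
```

Handed in: the plus is in the window (wheel within about 0.5° of the lock line) and the tab is pushed to a hard stop that held 14.5 N, with measured loads on the fixture under 15 N; the cameras read about 17 mm of tab travel, not the nominal 18 mm, so I could not confirm it is fully home.

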